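Zero a coffee grinder: feel the burrs touch, then set the scale ring to zero

TASK

This coffee grinder has just been put back together after cleaning, so its scale no longer shows the true zero. Gently turn the slim black adjusting collar clockwise (seen from above) until you can feel the burrs just touch, and leave it resting there without forcing it; then turn the aluminium scale ring right below it until its red zero bar lines up with the white pointer on the collar, without disturbing the collar. Keep off the fixed rings above and below, and leave the cup under the chute and everything else where they are.

Things in the scene. Friction and masses are not known exactly. Their poses are not given: they have to be found in the camera images.
- grinder: Slate-grey and copper coffee grinder, fixed; tower 92 mm wide, 236 mm tall. Origin on the worktop below the vertical axis all its rings share; chute and cup tray on its own -x side. On its top, from below: base ring, scale ring, collar, neck ring with lid, each 3 to 3.5 mm smaller in radius than the one beneath, so both turning rings can be gripped across their diameter from above, at any yaw.
- base_ring: Fixed copper ring under the scale ring, 72 mm across; its top face is 190 mm above the worktop (7 mm above this origin). Not to be touched by the fingers (5 N at most).
- neck_ring: Fixed copper ring over the collar, 52 mm across, 7 mm tall, with a flat black lid 49 mm across and a knob on it; underside (origin) 216 mm and top of the knob 236 mm above the worktop. Not to be touched by the fingers (5 N at most).
- collar: Slim black knurled adjusting collar, 59 mm across, 12.5 mm tall, from 203 to 216 mm above the worktop; origin on the axis at its underside; its own +x points at its white pointer line. Turns about z with a drag of about 0.12 Nm (at a standstill it may act either way) and stays where it is left. The burrs meet 0.4 to 1.35 rad clockwise (seen from above, negative about z) of its start.
- pointer (a point): Point on the collar's rim (29.5 mm from the axis, mid-height of the collar) at the white pointer line, 3 mm wide.
- scale_ring: Slim aluminium scale ring, 66 mm across, 12.5 mm tall, from 190 to 203 mm above the worktop, 30 black graduations 12 degrees apart; origin on the axis at its underside; its own +x points at its red zero bar. Turns by itself about z with about 0.08 Nm of drag and stays where it is left. Its bar starts 0.35 to 1.4 rad clockwise of where the pointer will stop: turn it anticlockwise.
- zero (a point): Point on the scale ring's rim (33 mm from the axis, mid-height of that ring) at the red zero bar, which is 4 mm wide.
- burrs: The hidden burrs inside, driven together by the collar at 20 mm from the axis (10 N between them is 0.2 Nm at the collar). From first touch the collar's resisting torque climbs by about 3.2 Nm per rad; up to 0.45 Nm more than before does no harm. This origin lies on the axis at the collar's underside and does not tell where they meet; nothing visible does.
- cup_b: White espresso cup, 63 x 88 x 51 mm, loose on the tray under the grinder's chute; origin under the centre of its outline, handle included.
- milk_jug: Steel milk jug, 74 x 98 x 88 mm, loose, left of the grinder; a bystander.
- tamper: Coffee tamper with a dark wooden knob, 58 x 58 x 87 mm, loose; a bystander.
- teaspoon: Steel teaspoon, 130 mm long, loose; a bystander.
- spice_b: Small spice jar with a red cap, 45 x 45 x 106 mm, loose; a bystander.
- pepper_mill: Wooden pepper mill, 58 x 58 x 170 mm, loose, right of the grinder; a bystander.
- salt_shaker: Glass salt shaker, 44 x 44 x 90 mm, loose; a bystander.
- lemon: Lemon, 71 x 53 x 51 mm, loose; a bystander.
Mind the look-alikes: they are no part of the job. Of the things that look like the grinder, the largest one is meant.

How it is judged (in metres and radians):
On the way:
1. the collar has been turned until the burrs touch (2 N or more between them) (contact force between collar and burrs above 2 N), for 0.2 s.
At the end, for the whole second after the job is handed in: The burrs still touch (at least 2 N, i.e. 0.04 Nm, remains between them, held by the collar's drag), and the red zero bar stands within 3 mm (6 degrees, half a graduation) of the white pointer, the scale ring at rest (contact force between collar and burrs above 2 N and y of pointer in the frame of scale_ring between -0.003 and 0.003 m and x of pointer in the frame of scale_ring above 0 m and angular speed of scale_ring below 0.05 rad/s).
It fails at once if the burrs are forced together with more than 25 N (0.5 Nm beyond the collar's drag) (contact force between collar and burrs above 25 N).
It fails at once if the fingers press on a fixed neighbouring ring with more than 5 N (contact force between the fingers and neck_ring above 5 N or contact force between the fingers and base_ring above 5 N).
It fails at once if the cup or another bystander is moved by more than 20 mm (distance of any of cup_b, milk_jug, tamper, teaspoon, spice_b, pepper_mill, salt_shaker, lemon from where it was at the start of the episode above 0.02 m).
It also fails if it takes over 53 s, if anything falls off the work surface, if the arm or the gripper's body presses on something with over 40 N, if the wrist force passes 120 N, or if a joint passes its speed limit or range.

ROBOT

A 6-joint arm with a two-finger parallel gripper is mounted at the origin on a cart in front of the work surface, level with it; the furniture and walls round the work are solid. World frame = base frame: x ahead of the robot, y to its left, z up, the work surface at z = 0. Lengths are in mm, angles in rad, forces in N, time in s.
With the tool pointing down it reaches from about 275 to 750 mm from the base axis. Payload 10.2 kg.
Tool frame: the origin (TCP) lies on the centre line of the jaws, within the pads' length; the fingertips stand 17 mm ahead of it and the grasp point (between the pads) lies 2 mm behind it (ctrl.tip_extent is the distance from the TCP to the fingertips, in mm); z points along the fingers, y is the line along which they close (so a half turn about z gives the same grasp; the last joint's range is limited). The gripper opens to 85 mm and grips with 20 to 120 N. Pads are 22 mm wide; open, the fingers measure 114 mm over their backs; the gripper's body (76 mm by 85 mm) begins 54 mm behind the grasp point. The pads swing forward as they close: fully open they stand 13 mm farther back than shut.
Start: joints at [0.879, 0.313, 1.498, -0, 1.331, -0.223], TCP at [237.216, 468.358, 248.294] pointing down, gripper open.
Joint ranges: [-2.94, 2.94], [-0.97, 2.17], [0.19, 2.56], [-1.23, 4.37], [0.02, 3.11], [-2.88, 2.88]. Speed limits (rad/s): [2.39, 2.39, 3.01, 3.14, 3.14, 3.14].

INTERFACE

Orientations are given as a unit quaternion [w, x, y, z].
In Python, from rig import sensors, capture, ctrl, cut_out, place_of gives the robot as it stands.
- The arm moves only by the shell command python3 -m jog 'ROWS' [FORCE]. ROWS is JSON, a list of rows, each a list of 3 entries, a list of its own where there are three numbers: the shift along the world's x, y, z in mm, then the turn, a rotation vector about the world's x, y, z in degrees, then the closure, from 0 (fully open) to 1 (shut). A call has exactly 8 rows; each row is the pose to reach, as a shift and turn from the pose commanded when the call began; what a row does not reach only later rows make up. A row lasts 1/12 s, in which the tool goes at most 41.7 mm and 7.16 degrees, less where a joint would pass 70% of its speed; a pose out of reach is approached as far as the arm can. A call with a gripper value outside its range is refused whole. The fingers move at their own pace and stop on an object; FORCE is the grip in N (left out, the last holds). Time passes only in rows, so rows that repeat a pose let the fingers close, or fill a call up. It gives the time, the measured TCP pose, the force and the opening at its end, in the units of the state.
- sensors.sense(): the state, without advancing time (a new reading comes with each control period).
- capture(name): name is "scene" or "top" or "wrist"; returns a dict with "color" (480x640x3 uint8, blue, green, red), "z_map" (480x640 float32, mm along the optical axis (not along the pixel's ray), 0 where there is no reading), "camera_matrix" (3x3 intrinsics, pixels), "k1" (the pictures are not rectified: a ray, as slopes to the right and down, at radius r is drawn at 1 + k1 r^2 times it, then the intrinsics apply), "R" (3x3) and "t" (3): a world point X has camera coordinates R X + t. Camera axes: x right, y down, z forward; pixel columns grow to the right and rows downward; lengths in mm; the calibration is good to about 2 mm. A picture is of the moment at which its call begins.
- ctrl.finish_job(): hands the job in, once; it reports no verdict.
Trained networks look in a picture, given as the dict that the camera call returned (one of the last four; its "shot" number tells which), for a name from the list of things; names that differ only in an ending like _2 or _b are one class to them, and where a whole thing is asked for, a point or a joint stands for the part that bears it (a point fixed in the world has none). Each returns a list of dicts, best first, with "p" (0 to 1); they miss things now and then, are a little off and sometimes report something else, mostly with a low value. They report only what shows in the picture. A call takes as long as a camera call. They do not tell look-alikes from the thing itself.
- cut_out(picture, query): "region" (480x640 bool, what is visible of it) and "box" ([left, top, right, bottom] in pixels, round what is visible of it).
- place_of(picture, query): "centre" ([row, column] in pixels: a listed point, or the origin of a listed thing).
The state is a dict: "time_s": time; "joints": joint angles; "dq": joint speeds; "tau": joint torques, N m; "eef_pos": TCP position; "ee_rot": TCP orientation; "force": force on the tool from outside, world axes, zero at the start; "wrist_torque": the same for the moment, N m; "grip_width": opening from 0.0 (shut) to 1.0 (fully open).
Only numpy, scipy, OpenCV 4.12 (cv2) and the standard library are available. Lean on these libraries where they do the work, as an engineer would, in place of code of your own. Each camera call takes 0.05 s, during which the arm holds its last target. There are 200 camera calls.

## Working session

There is one attempt and no reset: what is moved stays moved. The work goes in short steps, Python scripts to look and compute and a shell command to move; the robot and the scene stay as the last step left them, time stands still between calls to the robot, and variables do not carry over. Pictures are saved under pics/ and viewed, on a budget of 10 in all, crops included, one or two more only if the job needs it, and the job is handed in when it is done.

```bash
mkdir -p pics; ls; cat > h.py <<'E'
import numpy as np, cv2
from rig import sensors, capture, ctrl, cut_out, place_of
def ray(c,px):
    K=c["camera_matrix"]; p=np.array([(px[0]-K[0,2])/K[0,0],(px[1]-K[1,2])/K[1,1]])
    u=p.copy()
    for _ in range(20): u=p/(1+c["k1"]*(u@u))
    return np.array([u[0],u[1],1.])
def at_z(c,px,z):
    d=c["R"].T@ray(c,px); o=-c["R"].T@c["t"]; return o+d*(z-o[2])/d[2]
def at_d(c,px,d): return c["R"].T@(ray(c,px)*d-c["t"])
def proj(c,X):
    x=c["R"]@np.asarray(X,float)+c["t"]; u=x[:2]/x[2]; u=u*(1+c["k1"]*(u@u)); K=c["camera_matrix"]
    return np.array([u[0]*K[0,0]+K[0,2],u[1]*K[1,1]+K[1,2]])
E
python3 - <<'E'
from h import *
print(sensors.sense())
ims=[]
for n in ("scene","top"):
    c=capture(n); ims.append(c["color"]); print(n,"cam at",-c["R"].T@c["t"], c["camera_matrix"][0,0])
    for q in ("grinder","neck_ring","collar","scale_ring","pointer","zero","base_ring"):
        for r in place_of(c,q)[:2]:
            z={"grinder":0,"neck_ring":216,"collar":203,"scale_ring":190,"pointer":209.5,"zero":196.5,"base_ring":183}[q]
            rc=r["centre"]; print(q,round(r["p"],2),np.round(rc,1),np.round(at_z(c,(rc[1],rc[0]),z),1))
    for q in ("cup_b","milk_jug","pepper_mill","tamper","spice_b","salt_shaker","lemon"):
        for r in cut_out(c,q)[:1]: print(q,round(r["p"],2),r["box"])
    cv2.imwrite(f"pics/{n}0.png",c["color"])
E
```

```text
pics
{'time_s': 0.0, 'joints': array([ 8.78611746e-01,  3.13471184e-01,  1.49843826e+00,  5.78638821e-06,
        1.33096717e+00, -2.23389397e-01]), 'dq': array([ 1.62844030e-03,  1.17691019e-03,  9.66321376e-05, -4.01740662e-05,
        1.35358896e-03, -1.55669241e-03]), 'tau': array([ 2.32105785e-04, -4.12267721e+01, -2.59740955e+01, -2.01708781e-04,
        4.16757830e-03,  4.02941134e-05]), 'eef_pos': array([237.05724126, 468.17785813, 247.72376831]), 'ee_rot': array([-2.86252857e-04,  2.32257715e-01,  9.72654071e-01, -5.74635535e-04]), 'force': array([-0.48896392, -0.59558119,  0.55012248]), 'wrist_torque': array([-0.01804281, -0.04453387,  0.01093135]), 'grip_width': 0.996855555343264}
scene cam at [-423.33363185 -704.79496661 1087.12714339] 549.7594522815581
grinder 0.93 [267.5 291. ] [527.6 199.6   0. ]
grinder 0.81 [210.3 222. ] [597.4 597.6   0. ]
neck_ring 0.65 [168.3 221. ] [552.8 522.8 216. ]
neck_ring 0.59 [262.8 340.2] [434.3 -59.6 216. ]
collar 0.6 [218.7 291.7] [509.6 176.4 203. ]
collar 0.59 [214.8 288.3] [517.5 197.  203. ]
scale_ring 0.62 [171.1 224.2] [576.6 537.9 190. ]
scale_ring 0.56 [216.8 291.3] [529.7 196.8 190. ]
pointer 0.58 [216.7 294.7] [515.7 170.4 209.5]
pointer 0.52 [271.8 332.9] [401.1 -63.4 209.5]
zero 0.63 [176.3 215.1] [527.9 525.2 196.5]
zero 0.53 [218.7 280.3] [494.8 207.  196.5]
base_ring 0.54 [223.5 290. ] [509.8 183.5 183. ]
base_ring 0.5 [267.6 341.8] [454.3 -50.5 183. ]
cup_b 0.88 [268.5, 260.4, 294.3, 283.2]
milk_jug 0.7 [229.4, 211.0, 259.9, 239.5]
pepper_mill 0.56 [376.1, 290.5, 399.4, 344.1]
tamper 0.69 [215.4, 234.1, 231.7, 264.0]
salt_shaker 0.85 [401.4, 341.4, 415.9, 376.7]
lemon 0.82 [420.3, 369.7, 443.5, 390.6]
top cam at [-729.53747089   96.92642902 1747.32018744] 567.1280090006638
```

```bash
python3 - <<'E'
import cv2,numpy as np
a=cv2.imread("pics/scene0.png");b=cv2.imread("pics/top0.png")
a1=cv2.resize(a[150:400,180:460],(560,500),interpolation=cv2.INTER_CUBIC)
b1=cv2.resize(b,(427,320)); 
cv2.imwrite("pics/a.png",cv2.resize(a[140:410,170:470],(800,600)[:2] and (667,600)))
E
python3 - <<'E'
from h import *
c=capture("top")
for q in ("grinder",): print([ (r["p"],r["box"]) for r in cut_out(c,q)])
c=capture("scene")
for r in cut_out(c,"grinder"): print(r["p"],r["box"])
E
```

```text
[]
0.94 [198.5, 166.1, 239.2, 223.1]
0.8 [310.7, 251.1, 357.3, 331.6]
0.74 [257.6, 200.3, 313.9, 299.6]
```

View pics/a.png

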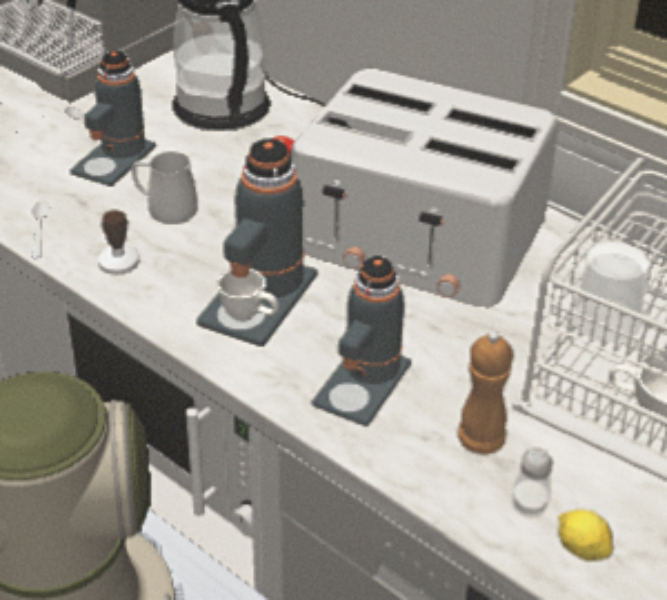

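View pics/top0.png

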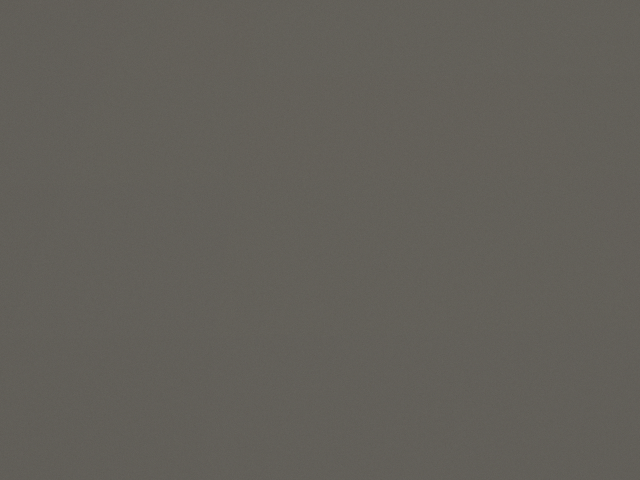

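The top camera is blocked. The scene picture shows three grinders; the largest is the middle one, with the cup on its tray and its head near (270,160) in the crop, at about world (520,190). I'll move the wrist above it and look from near.

```bash
python3 -m jog '[[[20,-15,25],[0,0,0],0],[[45,-40,50],[0,0,0],0],[[70,-65,70],[0,0,0],0],[[95,-92,85],[0,0,0],0],[[120,-118,95],[0,0,0],0],[[145,-145,100],[0,0,0],0],[[170,-172,100],[0,0,0],0],[[190,-195,100],[0,0,0],0]]' 40
python3 - <<'E'
from h import *
print(ctrl.tip_extent)
c=capture("wrist"); s=sensors.sense(); print(s["eef_pos"],s["joints"])
print("cam",-c["R"].T@c["t"],c["R"][2])
for q,z in (("neck_ring",216),("collar",203),("scale_ring",190),("pointer",209.5),("zero",196.5)):
    for r in place_of(c,q)[:2]: rc=r["centre"]; print(q,round(r["p"],2),np.round(rc,1),np.round(at_z(c,(rc[1],rc[0]),z),1))
cv2.imwrite("pics/w1.png",c["color"])
E
```

```text
time_s: 2.37
eef_pos: [428.6, 271.4, 348.6]
ee_rot: [0.0, 0.233, 0.973, 0.0]
force: [-0.1, 0.4, -1.0]
grip_width: 0.999
17.0
[431.23452073 268.4293503  347.9444615 ] [ 0.32680289  0.22389325  1.35697448 -0.00214527  1.56053091 -0.77082168]
cam [352.80965497 310.01242549 473.57204929] [ 0.29052847 -0.14621778 -0.94562866]
neck_ring 0.96 [373.4 290.4] [520.8 199.4 216. ]
neck_ring 0.64 [394.9  75.9] [461.8  38.3 216. ]
collar 0.55 [390.2  82.4] [465.9  32.4 203. ]
collar 0.47 [232.3 244.8] [407.9 222.1 203. ]
scale_ring 0.85 [382.1  85.2] [465.6  26.5 190. ]
pointer 0.92 [376.6  60.1] [444.5  31.5 209.5]
pointer 0.77 [367.8 251.2] [506.3 171.5 209.5]
zero 0.83 [370.4  66.7] [446.6  26.6 196.5]
zero 0.75 [329.3 303.2] [500.9 220.2 196.5]
```

View pics/w1.png

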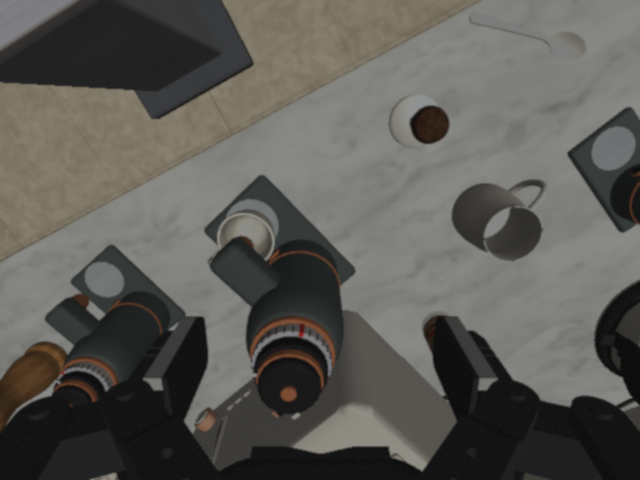

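The wrist view shows the target grinder's head in the centre: lid at about (290,390), red bar (303,330), white pointer (251,368). The toaster is behind it and the cup tray is towards the robot. I'll move above it and refine the axis.

```bash
python3 -m jog '[[[20,-20,0],[0,0,0],0],[[45,-40,-5],[0,0,0],0],[[65,-55,-10],[0,0,0],0],[[80,-65,-15],[0,0,0],0],[[88,-72,-20],[0,0,0],0],[[91,-74,-25],[0,0,0],0],[[91,-74,-25],[0,0,0],0],[[91,-74,-25],[0,0,0],0]]' 40
python3 - <<'E'
from h import *
from scipy.optimize import least_squares
c=capture("wrist"); s=sensors.sense(); print(s["eef_pos"],s["joints"],s["wrist_torque"],s["force"])
print("cam",-c["R"].T@c["t"],c["R"][2])
for q,z in (("neck_ring",216),("collar",203),("scale_ring",190),("pointer",209.5),("zero",196.5)):
    for r in place_of(c,q)[:2]: rc=r["centre"]; print(q,round(r["p"],2),np.round(rc,1),np.round(at_z(c,(rc[1],rc[0]),z),1))
v,u=np.mgrid[0:480:1,0:640:1]; K=c["camera_matrix"]; d=c["z_map"]
pts=np.stack([u,v],-1).reshape(-1,1,2).astype(np.float64)
n=cv2.undistortPoints(pts,K,np.array([c["k1"],0,0,0.])).reshape(-1,2)
P=(np.c_[n,np.ones(len(n))]*d.reshape(-1,1)-c["t"])@c["R"]; P=P[d.reshape(-1)>0]
near=P[np.hypot(P[:,0]-520,P[:,1]-197)<45]
print(np.histogram(near[:,2],bins=np.arange(180,246,2)))
lid=near[(near[:,2]>220)&(near[:,2]<230)]; print("lid",lid.min(0),lid.max(0),lid.mean(0))
from scipy.spatial import ConvexHull
h=lid[ConvexHull(lid[:,:2]).vertices][:,:2]
f=least_squares(lambda p:np.hypot(h[:,0]-p[0],h[:,1]-p[1])-p[2],[520,197,25],loss="soft_l1"); print("fit",f.x)
far=P[(np.hypot(P[:,0]-520,P[:,1]-197)>50)&(np.hypot(P[:,0]-520,P[:,1]-197)<120)&(P[:,2]<260)]
print("around max z",far[:,2].max() if len(far) else None, np.histogram(far[:,2],bins=np.arange(0,261,20))[0])
cv2.imwrite("pics/w2.png",c["color"])
E
```

```text
time_s: 3.33
eef_pos: [517.5, 200.2, 323.3]
ee_rot: [-0.0, 0.232, 0.973, 0.0]
force: [0.0, 0.4, -0.9]
grip_width: 0.998
[517.50921117 200.25872652 323.7003366 ] [ 1.57967561e-01  3.40604430e-01  1.26544547e+00  2.31855648e-04
  1.53523751e+00 -9.45270850e-01] [0.07243314 0.00721662 0.04354823] [-0.6689298  0.797606   0.0541274]
cam [441.78639927 238.60646212 448.31436619] [ 0.28946686 -0.14555637 -0.94605617]
neck_ring 0.96 [256.1 321.9] [524.3 198.5 216. ]
neck_ring 0.83 [301.   57.4] [474.5  30.3 216. ]
collar 0.93 [299.  66.] [477.8  24.9 203. ]
scale_ring 0.7 [293.8  74.9] [479.3  21.9 190. ]
pointer 0.97 [246.  271.5] [505.9 171.7 209.5]
pointer 0.82 [281.1  41.7] [459.1  24.6 209.5]
zero 0.58 [274.8  49.3] [458.7  20.8 196.5]
(array([ 436,   68,   49,   88,  602,  123,   51,   52,   63,   59,  481,
        417,   42,   66,   68,   75,  239,  818,  115,   64,  203,  248,
         69,  133,  628, 2938,  807,  268,   30,    0,    0,    0]), array([180, 182, 184, 186, 188, 190, 192, 194, 196, 198, 200, 202, 204,
       206, 208, 210, 212, 214, 216, 218, 220, 222, 224, 226, 228, 230,
       232, 234, 236, 238, 240, 242, 244]))
lid [497.69339927 171.88180829 220.0253351 ] [547.27187096 222.80241015 229.99561798] [513.1814571  202.38392552 226.25719409]
fit [522.61048118 197.56210358  25.14868238]
around max z 190.82755312725166 [5994  674  565  909  353  685 1445 4755 1864 5308    0    0    0]
```

View pics/w2.png

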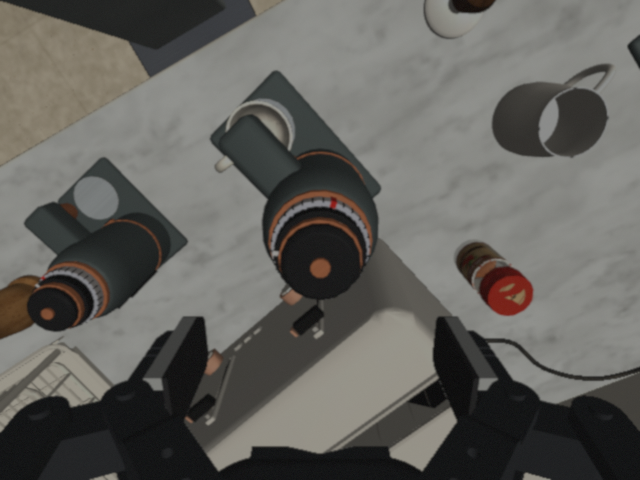

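The wrist view now shows the lid at (320,268), the pointer at (271,246) and the red bar at (333,203). No obstacle near the head stands higher than about 191 mm. Next I'll partly close the fingers up here and measure how low the tips stand at gripping width.

```bash
python3 -m jog '[[[3,-1,0],[0,0,0],0.3],[[5,-3,0],[0,0,0],0.3],[[5,-3,0],[0,0,0],0.3],[[5,-3,0],[0,0,0],0.3],[[5,-3,0],[0,0,0],0.3],[[5,-3,0],[0,0,0],0.3],[[5,-3,0],[0,0,0],0.3],[[5,-3,0],[0,0,0],0.3]]' 40
cat >> h.py <<'E'
from scipy.optimize import least_squares
from scipy.spatial import ConvexHull
def cloud(c):
    v,u=np.mgrid[0:480,0:640]; d=c["z_map"].reshape(-1)
    pts=np.stack([u,v],-1).reshape(-1,1,2).astype(np.float64)
    n=cv2.undistortPoints(pts,c["camera_matrix"],np.array([c["k1"],0,0,0.])).reshape(-1,2)
    return ((np.c_[n,np.ones(len(n))]*d[:,None]-c["t"])@c["R"])[d>0]
def look(name=None):
    c=capture("wrist"); s=sensors.sense(); print("tcp",np.round(s["eef_pos"],1),"j",np.round(s["joints"],2),"gw",round(s["grip_width"],3),"tq",np.round(s["wrist_torque"],3))
    for q,z in (("neck_ring",216),("pointer",209.5),("zero",196.5)):
        for r in place_of(c,q)[:3]:
            rc=r["centre"]; X=at_z(c,(rc[1],rc[0]),z)
            if np.hypot(X[0]-522,X[1]-197)<60: print(q,round(r["p"],2),np.round(rc,1),np.round(X,1),"ang",round(np.degrees(np.arctan2(X[1]-197.5,X[0]-522)),1))
    if name: cv2.imwrite(f"pics/{name}.png",c["color"])
    return c,s
E
python3 - <<'E'
from h import *
c,s=look("w3"); print("tip",ctrl.tip_extent)
P=cloud(c); q=P[np.hypot(P[:,0]-522,P[:,1]-197.5)<30]; lid=q[(q[:,2]>229.5)&(q[:,2]<233)]
h=lid[ConvexHull(lid[:,:2]).vertices][:,:2]
print("lid fit",least_squares(lambda p:np.hypot(h[:,0]-p[0],h[:,1]-p[1])-p[2],[522,197,25],loss="soft_l1").x, len(lid), np.median(lid[:,2]))
R=s["eef_pos"]; a=np.array([.451,.893]); dd=(P[:,:2]-R[:2])@a; e=(P[:,:2]-R[:2])@np.array([-.893,.451])
for sg in (1,-1):
    m=(sg*dd>20)&(sg*dd<65)&(P[:,2]>260)&(abs(e)<14); f=P[m]; t=f[:,2]<np.percentile(f[:,2],3)+2
    print("finger",sg,np.percentile(f[:,2],[0,1,3,10]),"inner",np.percentile(sg*dd[m][t],[5,50]))
E
```

```text
time_s: 4.3
eef_pos: [523.2, 196.4, 323.3]
ee_rot: [0.0, 0.232, 0.973, -0.0]
force: [0.5, -0.7, 0.8]
grip_width: 0.698
tcp [523.2 196.4 323.3] j [ 0.15  0.35  1.25  0.    1.54 -0.95] gw 0.696 tq [-0.005  0.017 -0.027]
neck_ring 0.76 [243.2 318.6] [521.4 196.7 216. ] ang -124.4
pointer 0.65 [236.8 275. ] [507.2 172.9 209.5] ang -121.1
zero 0.82 [190.6 336.2] [500.7 219.8 196.5] ang 133.6
tip 17.0
lid fit [523.19370444 197.35434945  23.37705401] 4009 231.40188760290886
finger 1 [309.12735268 315.92029363 320.93938622 334.05667256] inner [29.80066322 30.11576684]
finger -1 [309.84694714 315.73288838 320.72175113 333.7727273 ] inner [29.70371116 30.0218795 ]
```

At a 59 mm opening the tips stand about 14 mm below the TCP. The axis is at about (522.5,197.3). TCP z = 221 puts the tips at 204–207, within the collar's band.

```bash
python3 -m jog '[[[0,1,-15],[0,0,0],0.05],[[-0.5,1,-35],[0,0,0],0.05],[[-0.5,1,-55],[0,0,0],0.05],[[-0.5,1,-75],[0,0,0],0.05],[[-0.5,1,-90],[0,0,0],0.05],[[-0.5,1,-98],[0,0,0],0.05],[[-0.5,1,-102],[0,0,0],0.05],[[-0.5,1,-102],[0,0,0],0.05]]' 40
python3 -m jog '[[[0,0,0],[0,0,0],0.2],[[0,0,0],[0,0,0],0.28],[[0,0,0],[0,0,0],0.4],[[0,0,0],[0,0,0],0.4],[[0,0,0],[0,0,0],0.4],[[0,0,0],[0,0,0],0.4],[[0,0,0],[0,0,0],0.4],[[0,0,0],[0,0,0],0.4]]' 40
python3 - <<'E'
from h import *
s=sensors.sense(); print(s["eef_pos"],s["grip_width"],s["force"],s["wrist_torque"],s["joints"][5],s["tau"][5])
E
```

```text
time_s: 5.17
eef_pos: [522.7, 197.3, 221.1]
ee_rot: [-0.0, 0.232, 0.973, -0.0]
force: [-0.7, 0.1, 0.1]
grip_width: 0.955
time_s: 5.83
eef_pos: [523.1, 197.3, 222.9]
ee_rot: [0.001, 0.232, 0.973, 0.0]
force: [-2.3, -0.1, 6.4]
grip_width: 0.663
[523.07283469 197.33539062 222.87404565] 0.663325185349872 [-2.25678798 -0.12613599  6.35601695] [-0.20560348  0.30284111  0.01449841] -0.9506724120695234 -0.0033115039695985615
```

```bash
python3 -m jog '[[[0,0,1],[0,0,-1],0.4],[[0,0,1.5],[0,0,-3],0.4],[[0,0,1.5],[0,0,-5],0.4],[[0,0,1.5],[0,0,-7],0.4],[[0,0,1.5],[0,0,-9],0.4],[[0,0,1.5],[0,0,-11],0.4],[[0,0,1.5],[0,0,-13],0.4],[[0,0,1.5],[0,0,-15],0.4]]' 40
cat > t.py <<'E'
from h import *
s=sensors.sense(); w,x,y,z=s["ee_rot"]
yaw=2*np.degrees(np.arctan2(y,x))-90
print("yaw",round(yaw,2),"pos",np.round(s["eef_pos"],1),"gw",round(s["grip_width"],3),"F",np.round(s["force"],1),"M",np.round(s["wrist_torque"],3),"tau6",round(s["tau"][5],3))
E
python3 t.py
```

```text
time_s: 6.5
eef_pos: [523.3, 197.7, 223.0]
ee_rot: [0.001, 0.358, 0.934, 0.001]
force: [4.5, 2.0, -2.4]
grip_width: 0.659
yaw 48.01 pos [523.3 197.7 223. ] gw 0.659 F [ 4.5  2.  -2.4] M [ 0.381 -0.596  0.13 ] tau6 -0.402
```

```bash
python3 -m jog '[[[0,0,0],[0,0,-1],0.4],[[0,0,0],[0,0,-2],0.4],[[0,0,0],[0,0,-3],0.4],[[0,0,0],[0,0,-4],0.4],[[0,0,0],[0,0,-5],0.4],[[0,0,0],[0,0,-6],0.4],[[0,0,0],[0,0,-7],0.4],[[0,0,0],[0,0,-8],0.4]]' 40; python3 t.py
```

```text
time_s: 7.17
eef_pos: [523.4, 197.9, 223.0]
ee_rot: [0.001, 0.422, 0.907, 0.001]
force: [5.4, 4.3, -3.2]
grip_width: 0.664
yaw 40.09 pos [523.4 197.9 223. ] gw 0.664 F [ 5.4  4.3 -3.2] M [ 0.612 -0.888  0.118] tau6 -0.131
```

```bash
python3 -m jog '[[[0,0,0],[0,0,-1],0.4],[[0,0,0],[0,0,-1.7],0.4],[[0,0,0],[0,0,-2.4],0.4],[[0,0,0],[0,0,-3.1],0.4],[[0,0,0],[0,0,-3.8],0.4],[[0,0,0],[0,0,-4.5],0.4],[[0,0,0],[0,0,-5],0.4],[[0,0,0],[0,0,-5],0.4]]' 40; python3 t.py
```

```text
time_s: 7.83
eef_pos: [523.5, 197.9, 223.0]
ee_rot: [0.001, 0.461, 0.887, 0.001]
force: [5.7, 4.9, -3.7]
grip_width: 0.662
yaw 35.1 pos [523.5 197.9 223. ] gw 0.662 F [ 5.7  4.9 -3.7] M [ 0.747 -1.019  0.041] tau6 0.147
```

```bash
python3 -m jog '[[[0.3,0.3,0],[0,0,-0.5],0.4],[[0.6,0.5,0],[0,0,-1],0.4],[[0.6,0.5,0],[0,0,-1.6],0.4],[[0.6,0.5,0],[0,0,-2.3],0.4],[[0.6,0.5,0],[0,0,-3],0.4],[[0.6,0.5,0],[0,0,-3.7],0.4],[[0.6,0.5,0],[0,0,-4.4],0.4],[[0.6,0.5,0],[0,0,-5],0.4]]' 40; python3 t.py
```

```text
time_s: 8.5
eef_pos: [523.7, 198.1, 223.0]
ee_rot: [0.0, 0.499, 0.866, 0.001]
force: [4.9, 2.6, -2.8]
grip_width: 0.663
yaw 30.07 pos [523.7 198.1 223. ] gw 0.663 F [ 4.9  2.6 -2.8] M [ 0.547 -0.858  0.1  ] tau6 -0.004
```

```bash
python3 -m jog '[[[0.3,0.1,0],[0,0,-0.5],0.4],[[0.5,0.2,0],[0,0,-1],0.4],[[0.5,0.2,0],[0,0,-1.6],0.4],[[0.5,0.2,0],[0,0,-2.3],0.4],[[0.5,0.2,0],[0,0,-3],0.4],[[0.5,0.2,0],[0,0,-3.7],0.4],[[0.5,0.2,0],[0,0,-4.4],0.4],[[0.5,0.2,0],[0,0,-5],0.4]]' 40; python3 t.py
```

```text
time_s: 9.17
eef_pos: [523.9, 198.2, 223.0]
ee_rot: [0.0, 0.537, 0.844, 0.0]
force: [3.9, 3.7, 0.7]
grip_width: 0.664
yaw 25.07 pos [523.9 198.2 223. ] gw 0.664 F [3.9 3.7 0.7] M [ 0.602 -0.492  0.145] tau6 -0.006
```

```bash
python3 -m jog '[[[0,0,0],[0,0,-0.5],0.4],[[0,0,0],[0,0,-1],0.4],[[0,0,0],[0,0,-1.6],0.4],[[0,0,0],[0,0,-2.3],0.4],[[0,0,0],[0,0,-3],0.4],[[0,0,0],[0,0,-3.7],0.4],[[0,0,0],[0,0,-4.4],0.4],[[0,0,0],[0,0,-5],0.4]]' 40; python3 t.py
```

```text
time_s: 9.83
eef_pos: [524.1, 198.2, 223.0]
ee_rot: [0.0, 0.573, 0.82, 0.0]
force: [4.5, 4.9, 0.7]
grip_width: 0.661
yaw 20.08 pos [524.1 198.2 223. ] gw 0.661 F [4.5 4.9 0.7] M [ 0.708 -0.748  0.156] tau6 -0.005
```

```bash
python3 -m jog '[[[0,0,0],[0,0,-0.5],0.4],[[0,0,0],[0,0,-1],0.4],[[0,0,0],[0,0,-1.6],0.4],[[0,0,0],[0,0,-2.3],0.4],[[0,0,0],[0,0,-3],0.4],[[0,0,0],[0,0,-3.7],0.4],[[0,0,0],[0,0,-4.4],0.4],[[0,0,0],[0,0,-5],0.4]]' 40; python3 t.py
```

```text
time_s: 10.5
eef_pos: [524.2, 198.3, 223.0]
ee_rot: [0.0, 0.608, 0.794, 0.001]
force: [5.3, 4.2, 0.6]
grip_width: 0.664
yaw 15.08 pos [524.2 198.3 223. ] gw 0.664 F [5.3 4.2 0.6] M [ 0.788 -0.82   0.169] tau6 -0.004
```

```bash
python3 -m jog '[[[0,0,0],[0,0,-0.5],0.4],[[0,0,0],[0,0,-1],0.4],[[0,0,0],[0,0,-1.5],0.4],[[0,0,0],[0,0,-2],0.4],[[0,0,0],[0,0,-2.5],0.4],[[0,0,0],[0,0,-3],0.4],[[0,0,0],[0,0,-3.5],0.4],[[0,0,0],[0,0,-4],0.4]]' 40; python3 t.py
```

```text
time_s: 11.17
eef_pos: [524.3, 198.3, 223.0]
ee_rot: [0.0, 0.635, 0.772, 0.001]
force: [5.9, 5.0, -0.1]
grip_width: 0.662
yaw 11.09 pos [524.3 198.3 223. ] gw 0.662 F [ 5.9  5.  -0.1] M [ 0.796 -0.969  0.159] tau6 0.001
```

```bash
python3 -m jog '[[[0,0,0],[0,0,-0.5],0.4],[[0,0,0],[0,0,-1],0.4],[[0,0,0],[0,0,-1.6],0.4],[[0,0,0],[0,0,-2.3],0.4],[[0,0,0],[0,0,-3],0.4],[[0,0,0],[0,0,-3.7],0.4],[[0,0,0],[0,0,-4.4],0.4],[[0,0,0],[0,0,-5],0.4]]' 40; python3 t.py
python3 - <<'E'
from h import *
c,s=look("w4")
E
```

```text
time_s: 11.83
eef_pos: [524.5, 198.3, 223.0]
ee_rot: [0.001, 0.669, 0.744, 0.001]
force: [6.6, 4.9, -0.5]
grip_width: 0.658
yaw 6.07 pos [524.5 198.3 223. ] gw 0.658 F [ 6.6  4.9 -0.5] M [ 0.86  -1.092  0.185] tau6 -0.001
tcp [524.5 198.3 223. ] j [0.15 0.41 1.43 0.   1.3  0.05] gw 0.657 tq [ 0.836 -1.129  0.086]
neck_ring 0.58 [334.3 319.6] [523.4 198.5 216. ] ang 35.1
neck_ring 0.28 [240.5 228.4] [487.5 232.9 216. ] ang 134.2
zero 0.91 [262.3 266.7] [499.5 217.8 196.5] ang 137.9
```

View pics/w4.png

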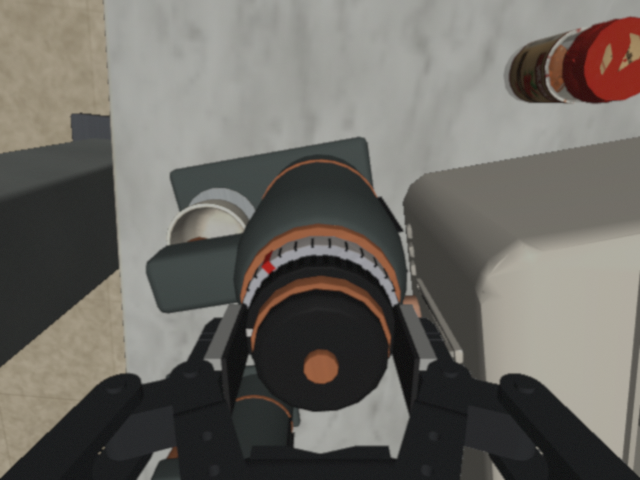

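The red bar is at (268,267), so the scale hasn't moved. The fingers hold the collar with the pads beside the neck ring. I'll carry on.

```bash
python3 -m jog '[[[0,0,0],[0,0,-0.5],0.4],[[0,0,0],[0,0,-1],0.4],[[0,0,0],[0,0,-1.6],0.4],[[0,0,0],[0,0,-2.3],0.4],[[0,0,0],[0,0,-3],0.4],[[0,0,0],[0,0,-3.7],0.4],[[0,0,0],[0,0,-4.4],0.4],[[0,0,0],[0,0,-5],0.4]]' 40; python3 t.py
```

```text
time_s: 12.7
eef_pos: [524.6, 198.3, 223.0]
ee_rot: [0.001, 0.7, 0.714, 0.001]
force: [7.3, 4.6, -1.5]
grip_width: 0.66
yaw 1.08 pos [524.6 198.3 223. ] gw 0.66 F [ 7.3  4.6 -1.5] M [ 0.875 -1.227  0.212] tau6 0.06
```

```bash
python3 -m jog '[[[0,0,0],[0,0,-0.4],0.4],[[0,0,0],[0,0,-0.8],0.4],[[0,0,0],[0,0,-1.2],0.4],[[0,0,0],[0,0,-1.6],0.4],[[0,0,0],[0,0,-2],0.4],[[0,0,0],[0,0,-2.4],0.4],[[0,0,0],[0,0,-2.8],0.4],[[0,0,0],[0,0,-3.2],0.4]]' 40; python3 t.py
```

```text
time_s: 13.37
eef_pos: [524.7, 198.3, 223.0]
ee_rot: [0.001, 0.72, 0.694, 0.001]
force: [9.3, 6.0, -1.3]
grip_width: 0.663
yaw -2.09 pos [524.7 198.3 223. ] gw 0.663 F [ 9.3  6.  -1.3] M [ 0.822 -1.328  0.36 ] tau6 0.196
```

```bash
python3 -m jog '[[[0,0,0],[0,0,-0.2],0.4],[[0,0,0],[0,0,-0.4],0.4],[[0,0,0],[0,0,-0.6],0.4],[[0,0,0],[0,0,-0.8],0.4],[[0,0,0],[0,0,-1],0.4],[[0,0,0],[0,0,-1.2],0.4],[[0,0,0],[0,0,-1.3],0.4],[[0,0,0],[0,0,-1.4],0.4]]' 40; python3 t.py
```

```text
time_s: 14.03
eef_pos: [524.8, 198.3, 223.0]
ee_rot: [0.001, 0.728, 0.685, 0.001]
force: [8.3, 5.0, -1.4]
grip_width: 0.665
yaw -3.47 pos [524.8 198.3 223. ] gw 0.665 F [ 8.3  5.  -1.4] M [ 0.827 -1.35   0.322] tau6 0.325
```

```bash
python3 - <<'E'
from h import *
for i in range(6):
    capture("wrist"); s=sensors.sense(); print(np.round(s["wrist_torque"],3),round(s["tau"][5],3),np.round(s["force"],1))
E
```

```text
[ 0.806 -1.351  0.336] 0.331 [ 7.7  4.1 -1.2]
[ 0.851 -1.347  0.288] 0.316 [ 9.5  5.4 -0.8]
[ 0.795 -1.382  0.26 ] 0.298 [ 8.4  4.1 -1.4]
[ 0.84  -1.411  0.282] 0.297 [ 8.7  5.5 -1.9]
[ 0.865 -1.414  0.262] 0.297 [ 9.4  5.  -1. ]
[ 0.913 -1.349  0.286] 0.297 [ 7.5  4.4 -1.6]
```

The standing torque is about 0.28 Nm, against 0.04–0.09 at rest before, so the burrs touch. Now I'll release gently, then lift and turn back for a look.

```bash
python3 -m jog '[[[0,0,0],[0,0,0],0.3],[[0,0,0],[0,0,0],0.25],[[0,0,0],[0,0,0],0.1],[[0,0,0],[0,0,0],0],[[0,0,0],[0,0,0],0],[[-1,0,8],[0,0,0],0],[[-1,0,25],[0,0,0],0],[[-1,0,45],[0,0,0],0]]' 40
python3 -m jog '[[[0,0,15],[0,0,6.5],0],[[0,0,30],[0,0,13],0],[[0,0,45],[0,0,20],0],[[0,0,50],[0,0,27],0],[[0,0,50],[0,0,34],0],[[0,0,50],[0,0,41],0],[[0,0,50],[0,0,48],0],[[0,0,50],[0,0,50],0]]' 40
python3 t.py; python3 - <<'E'
from h import *
c,s=look("w5")
P=cloud(c); q=P[np.hypot(P[:,0]-523,P[:,1]-198)<32]; lid=q[(q[:,2]>229.5)&(q[:,2]<233)]
h=lid[ConvexHull(lid[:,:2]).vertices][:,:2]
print("lid fit",least_squares(lambda p:np.hypot(h[:,0]-p[0],h[:,1]-p[1])-p[2],[522,197,25],loss="soft_l1").x)
u,v=proj(c,(523,198,205)).astype(int); im=c["color"][max(0,v-110):v+90,max(0,u-120):u+120]; cv2.imwrite("pics/w5c.png",cv2.resize(im,None,fx=3,fy=3,interpolation=cv2.INTER_CUBIC)); print("crop origin",max(0,u-120),max(0,v-110))
E
```

```text
time_s: 15.0
eef_pos: [522.3, 197.9, 268.1]
ee_rot: [-0.001, 0.728, 0.685, -0.001]
force: [-0.3, -0.1, 0.2]
grip_width: 0.997
time_s: 15.67
eef_pos: [522.6, 198.0, 318.5]
ee_rot: [0.0, 0.367, 0.93, 0.0]
force: [-0.4, -0.2, -0.6]
grip_width: 1.0
yaw 46.9 pos [522.6 198.  318.5] gw 1.0 F [-0.4 -0.2 -0.6] M [-0.014 -0.021 -0.041] tau6 -0.593
tcp [522.7 198.  318.5] j [ 0.15  0.35  1.26 -0.    1.53 -0.66] gw 0.998 tq [-0.002 -0.037  0.016]
neck_ring 0.61 [250.1 321. ] [523.8 197.7 216. ] ang 6.2
pointer 0.87 [210.1 287.9] [492.9 199.1 209.5] ang 176.9
zero 0.96 [192.7 322.3] [501.5 219.7 196.5] ang 132.7
lid fit [523.23070247 197.5374035   23.50105472]
crop origin 200 132
```

View pics/w5c.png

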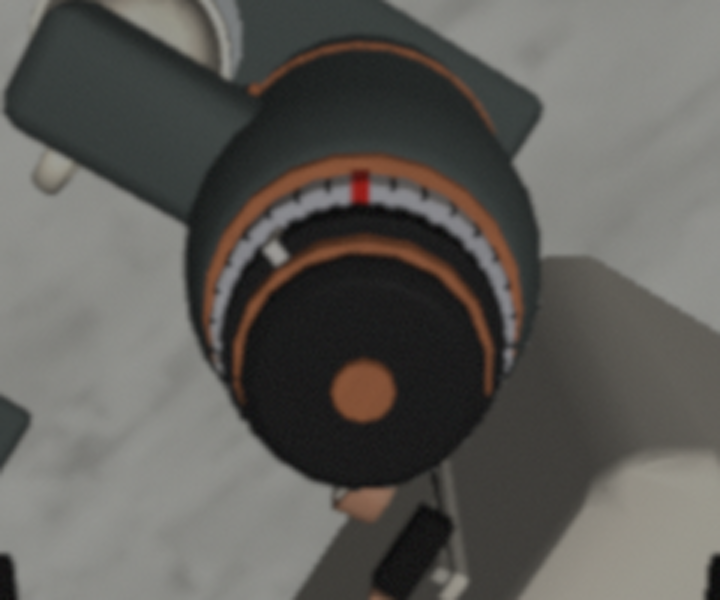

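The pointer is at crop (277,252), 177°, and the red bar at (361,188), 134.5°. So the scale ring needs about +42.7°. I'll descend and grip the scale ring lightly, with the closure limited so the pads can't reach the collar.

```bash
python3 -m jog '[[[0.5,0,-20],[0,0,0],0],[[0.5,0,-40],[0,0,0],0],[[0.5,0,-60],[0,0,0],0],[[0.5,0,-80],[0,0,0],0],[[0.5,0,-95],[0,0,0],0],[[0.5,0,-104],[0,0,0],0],[[0.5,0,-109],[0,0,0],0],[[0.5,0,-109],[0,0,0],0]]' 25
python3 -m jog '[[[0,0,0],[0,0,0],0.1],[[0,0,0],[0,0,0],0.18],[[0,0,0],[0,0,0],0.22],[[0,0,0],[0,0,0],0.26],[[0,0,0],[0,0,0],0.29],[[0,0,0],[0,0,0],0.29],[[0,0,0],[0,0,0],0.29],[[0,0,0],[0,0,0],0.29]]' 25
python3 t.py; python3 - <<'E'
from h import *
c,s=look("w6")
cv2.imwrite("pics/w6c.png",cv2.resize(c["color"][180:460,180:460],None,fx=2,fy=2))
E
```

```text
time_s: 16.53
eef_pos: [523.2, 198.0, 208.4]
ee_rot: [-0.0, 0.371, 0.929, -0.0]
force: [1.0, -0.3, 0.7]
grip_width: 0.999
time_s: 17.2
eef_pos: [523.4, 197.9, 210.1]
ee_rot: [0.001, 0.37, 0.929, -0.0]
force: [-2.9, -2.1, 7.1]
grip_width: 0.751
yaw 46.54 pos [523.4 197.9 210.1] gw 0.751 F [-2.9 -2.1  7.1] M [-0.442  0.654 -0.018] tau6 -0.003
tcp [523.4 197.9 210.1] j [ 0.15  0.42  1.45 -0.    1.27 -0.66] gw 0.754 tq [-0.509  0.561 -0.042]
neck_ring 0.76 [355.1 323.7] [523.9 199.  216. ] ang 38.4
pointer 0.88 [287.9 268.1] [493.9 200.7 209.5] ang 173.5
zero 0.57 [251.7 319.1] [499.9 219.5 196.5] ang 135.1
```

View pics/w6c.png

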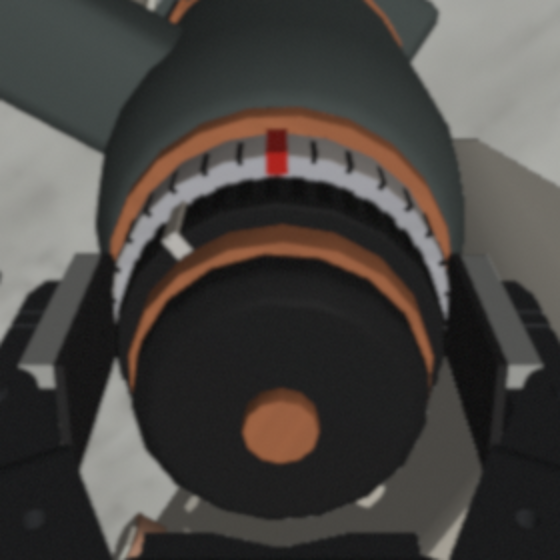

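The pads hold the scale ring, with the bar at (277,150) and the pointer at (178,242) in the crop. Turning anticlockwise in two stages.

```bash
python3 -m jog '[[[0,0,1],[0,0,2],0.29],[[0,0,1.5],[0,0,5],0.29],[[0,0,1.5],[0,0,8],0.29],[[0,0,1.5],[0,0,11],0.29],[[0,0,1.5],[0,0,14],0.29],[[0,0,1.5],[0,0,17],0.29],[[0,0,1.5],[0,0,19],0.29],[[0,0,1.5],[0,0,20],0.29]]' 25
python3 t.py; python3 - <<'E'
from h import *
c,s=look("w7")
E
```

```text
time_s: 18.07
eef_pos: [523.0, 197.4, 210.3]
ee_rot: [-0.0, 0.203, 0.979, -0.001]
force: [-1.1, -5.2, -0.9]
grip_width: 0.746
yaw 66.62 pos [523.  197.4 210.3] gw 0.746 F [-1.1 -5.2 -0.9] M [-0.969  0.425 -0.109] tau6 -0.109
tcp [523.1 197.3 210.4] j [ 0.15  0.42  1.45 -0.    1.28 -1.01] gw 0.747 tq [-0.933  0.495  0.027]
neck_ring 0.92 [355.7 318. ] [522.9 197.  216. ] ang -29.3
pointer 0.85 [278.3 292.4] [494.7 199.6 209.5] ang 175.7
zero 0.83 [251.  318.9] [493.5 210.  196.5] ang 156.3
```

```bash
python3 -m jog '[[[0,0,0],[0,0,2],0.29],[[0,0,0],[0,0,5],0.29],[[0,0,0],[0,0,8],0.29],[[0,0,0],[0,0,11],0.29],[[0,0,0],[0,0,14],0.29],[[0,0,0],[0,0,17],0.29],[[0,0,0],[0,0,19],0.29],[[0,0,0],[0,0,20.5],0.29]]' 25
python3 t.py; python3 - <<'E'
from h import *
c,s=look("w8")
cv2.imwrite("pics/w8c.png",cv2.resize(c["color"][180:420,200:440],None,fx=2.5,fy=2.5,interpolation=cv2.INTER_CUBIC))
E
```

```text
time_s: 18.93
eef_pos: [522.9, 196.8, 210.3]
ee_rot: [-0.001, 0.025, 1.0, -0.002]
force: [-4.3, -8.2, 0.1]
grip_width: 0.751
yaw 87.1 pos [522.9 196.8 210.3] gw 0.751 F [-4.3 -8.2  0.1] M [-1.544  0.66  -0.079] tau6 0.162
tcp [522.9 196.7 210.3] j [ 0.15  0.42  1.45 -0.    1.28 -1.37] gw 0.746 tq [-1.555  0.597  0.097]
neck_ring 0.65 [353.6 319.4] [522.3 197.3 216. ] ang -35.4
pointer 0.71 [274.  322.1] [494.7 199.6 209.5] ang 175.5
zero 0.88 [251.1 316.6] [491.  197.8 196.5] ang 179.5
```

View pics/w8c.png

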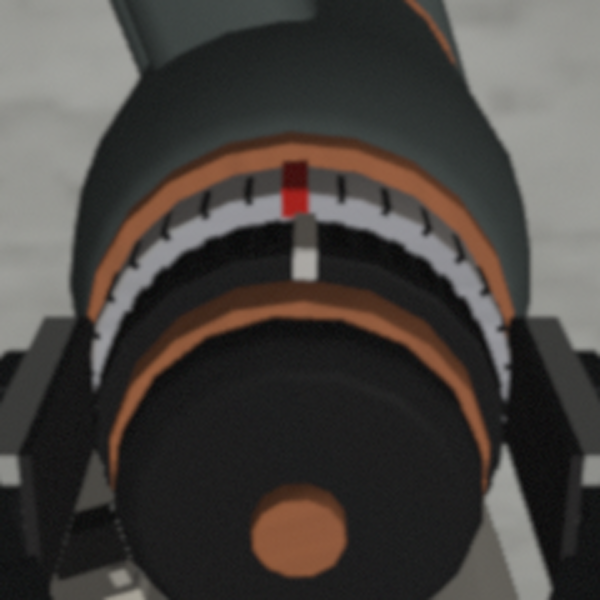

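The bar is at (295,190) and the pointer at (305,250), so I overshot by about 2.5° (1.4 mm). Turning back slightly and then releasing.

```bash
python3 -m jog '[[[0,0,0],[0,0,-0.7],0.29],[[0,0,0],[0,0,-1.4],0.29],[[0,0,0],[0,0,-2.1],0.29],[[0,0,0],[0,0,-2.8],0.29],[[0,0,0],[0,0,-2.8],0.29],[[0,0,0],[0,0,-2.8],0.29],[[0,0,0],[0,0,-2.8],0.29],[[0,0,0],[0,0,-2.8],0.29]]' 25
python3 -m jog '[[[0,0,0],[0,0,-0],0.25],[[0,0,0],[0,0,0],0.2],[[0,0,0],[0,0,0],0.1],[[0,0,0],[0,0,0],0],[[0,0,0],[0,0,0],0],[[0,1,10],[0,0,0],0],[[0,1,30],[0,0,0],0],[[0,1,55],[0,0,0],0]]' 25
python3 -m jog '[[[0,0,15],[0,0,0],0],[[0,0,30],[0,0,0],0],[[0,0,45],[0,0,0],0],[[0,0,50],[0,0,0],0],[[0,0,50],[0,0,0],0],[[0,0,50],[0,0,0],0],[[0,0,50],[0,0,0],0],[[0,0,50],[0,0,0],0]]' 25
python3 - <<'E'
from h import *
c,s=look("w9")
u,v=proj(c,(523,198,205)).astype(int); print(u,v)
cv2.imwrite("pics/w9c.png",cv2.resize(c["color"][v-90:v+60,u-75:u+75],None,fx=4,fy=4,interpolation=cv2.INTER_CUBIC))
E
```

```text
time_s: 19.8
eef_pos: [522.9, 196.8, 210.3]
ee_rot: [-0.001, 0.051, 0.999, -0.001]
force: [-3.2, -7.5, 0.7]
grip_width: 0.747
time_s: 20.47
eef_pos: [522.9, 199.2, 265.7]
ee_rot: [-0.001, 0.05, 0.999, -0.0]
force: [-1.0, 0.4, -0.2]
grip_width: 0.997
time_s: 21.13
eef_pos: [523.1, 199.0, 314.4]
ee_rot: [-0.001, 0.05, 0.999, -0.0]
force: [-0.1, 0.3, -0.1]
grip_width: 0.997
tcp [523.2 199.  314.6] j [ 0.15  0.36  1.27  0.    1.52 -1.32] gw 1.002 tq [0.021 0.007 0.033]
neck_ring 0.89 [251.5 313.9] [523.3 196.1 216. ] ang -48.7
pointer 0.84 [198.8 314.8] [492.6 199.8 209.5] ang 175.6
zero 0.69 [190.9 313.9] [490.6 199.2 196.5] ang 176.8
317 244
```

View pics/w9c.png

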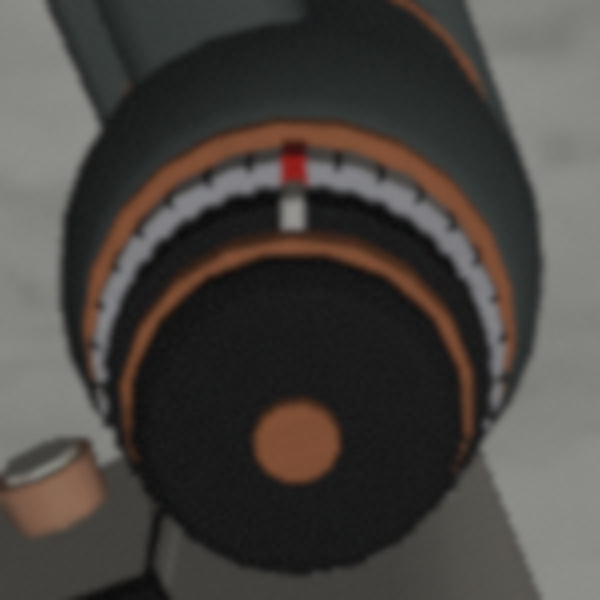

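```bash
python3 -c "
from rig import ctrl; print(ctrl.finish_job())"
```

```text
the job is handed in; nothing more can be done
None
```

I turned the collar to the burrs' touch point and lined the red zero bar up with its white pointer, then handed the job in at about 21 s of the 53 s allowed. No verdict was reported.

- **Collar:** I turned it about 66° clockwise at the tool with a 40 N grip, in steps of 15° at first and 1–5° near the end. The resisting torque rose from a drag of about 0.12–0.2 Nm to about 0.36 Nm. It stayed at about 0.28 Nm with the tool at rest, where earlier it had dropped to 0.04–0.09 Nm, so I took the burrs as touching and released.
- **Scale ring:** I turned it about 40.5° anticlockwise with a 25 N grip, then 2.8° back after a small overshoot.
- **Last check:** with the gripper lifted clear, the picture shows the bar in line with the pointer. The estimates put the pointer at 175.6° and the bar at 176.8°, about 0.7 mm apart against the 3 mm allowed. The collar read 175.5–177° before and after the scale was turned.

**What doesn't quite agree:**
- The pointer moved only about 60° while the tool turned 66°. I put this down to the burrs springing the collar back on release, plus some pad give or slip.
- I did not measure the burr force again after letting go; that they still touch rests on the standing torque before release.
- When the pads closed there was an upward force of 6–7 N on the tool, on the collar and on the scale ring alike. I read it as grip friction, since the pads showed clear of the neck ring in the picture and the tips were planned to stay above the base ring, but I didn't test it.

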